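# Clip a relay module onto a panel rail

## Task

Pick up the loose blue-nosed relay module and fit it on the rail of the white panel, in the free stretch between the module already there and the black end clamp: hold it tilted with its foot up, hook its fixed lip under the rail edge nearer the robot, then tilt it down until the orange foot clip snaps under the far edge and it sits flush, and let go. The rail stands a few millimetres off its measured place, so work by feel, and never let the module or the gripper bear on the panel with more than 30 N; leave the bolt, tape roll and screwdriver where they are.

Things in the scene. Friction and masses are not known exactly. Their poses are not given: they have to be found in the camera images.
- panel: White plate 140 x 270 x 6 mm, screwed to the bench, cannot move; origin under its centre, x away from the robot, y along the rail, z up. On three adjustable posts, locked fast, it carries a steel top-hat rail 240 mm long, level and along y: flange tops 27 to 35 mm above the bench, centre line x -6 to 6 mm. At +y a fitted module with grey nose (68 mm above the flanges), at -y a black end clamp (10 mm).
- rail_bay (a point): Point fixed to the panel, mid of the free stretch, 31 mm above the bench. The rail's centre line at flange-top height lies up to 4 mm above or below it and up to 6 mm nearer or farther (x): find it by touch. Axes as panel. Rail 35 mm wide, flanges 2.5 mm thick, overhanging 6.5 mm each side (webs 22 mm apart outside), 18 mm free below. Free stretch: y -86 mm (clamp) to 84 mm (module).
- module_nose (a point): Centre of the loose module's blue nose, the part to grip: 48 (x) x 36 (y) x 44 mm high; 56 mm above the underside. Module (0.2 kg) axes: x from fixed lip to orange clip, y width, z up. Grey shoulders under the nose: x -46 to 32 mm from here, 36 wide, top 22 mm below here. Fitted: module axes = rail axes, this point 8 mm beyond the rail's centre line (+x), 46 mm above the flange tops.
- module_lip (a point): Axis of the round edge (radius 2 mm) of the rigid lip, full width: 24.25 mm to -x of and 54 mm below the nose centre. Hook wall 1.75 mm behind it (-x), seat plane 8 mm above it: groove 6 mm high, open to +x. Underside 2 mm below, flat from here to 7 mm back. Fitted: 16 mm before the rail's centre line, 8 mm below the tops. It goes under the flange only with the foot tilted up about 0.3 to 0.45 rad; the groove then has about 2 mm of play.
- module_foot (a point): Point on the seat plane at the foot end, mid-width: 10 mm to +x of and 46 mm below the nose centre (10 mm above the underside). Fitted: about 18 mm beyond the rail's centre line, level with the flange tops. With the clip not snapped it stands about 5 mm or more higher.
- clip (a joint): Orange sprung clip under the foot end, 20 mm wide, its tab sticking out 10 mm; slides outwards (module +x): 0 m = relaxed or snapped home, 0.004 = fully back. Its ramp meets the flange as the foot goes down and is pushed back about 2.3 mm; spring 4 N plus 1.2 N per mm. Pressing the foot down takes about 10 to 20 N until it snaps under; then the seat meets the rail hard.
- bolt_m16_mid (a point): Bystander: dark hex bolt 27 x 66 x 24 mm lying on the bench near the module; point at its middle.
- tape_roll_mid (a point): Bystander: black tape roll, diameter 66 mm, 18 mm high, beside the panel; point at its middle.
- screwdriver_mid (a point): Bystander: red-handled screwdriver, 230 mm long, 27 mm thick, lying beyond the panel; point at its middle.

How it is judged:
By the outcome, as a careful person would: the job done as asked, in the order asked, and still so for the second after the job is handed in, with the robot touching nothing.
It also fails if it takes over 67 s, if anything falls off the work surface, if the arm or the gripper's body presses on something with over 40 N, if the wrist force passes 120 N, or if a joint passes its speed limit or range.

## Robot

A 6-joint arm with a two-finger parallel gripper is mounted at the origin on a cart in front of the work surface, level with it; the furniture and walls round the work are solid. World frame = base frame: x ahead of the robot, y to its left, z up, the work surface at z = 0. Lengths are in mm, angles in rad, forces in N, time in s.
With the tool pointing down it reaches from about 350 to 775 mm from the base axis. Payload 7.3 kg.
Tool frame: the origin (TCP) lies at the very end of the fingers, on their centre line; the grasp point (between the pads) lies bot.grip_point_offset behind it (bot.grip_point_offset is the distance from the TCP to the grasp point, in mm); z points along the fingers, y is the line along which they close (so a half turn about z gives the same grasp; the last joint's range is limited). The gripper opens to 92 mm and grips with 3 to 60 N. Pads are 19 mm wide; open, the fingers measure 130 mm over their backs; the gripper's body (75 mm by 190 mm) begins 47 mm behind the grasp point.
Start: joints at [-1.383, 0.342, 1.524, -0, 1.275, -0.146], TCP at [172.031, -496.034, 226.741] pointing down, gripper open.
Joint ranges: [-2.53, 2.53], [-0.77, 2.02], [0.04, 2.7], [-1, 4.14], [0.28, 2.66], [-3.11, 3.11]. Speed limits (rad/s): [2.57, 2.57, 3.14, 3.14, 3.14, 3.14].

## Interface

Orientations are given as [roll, pitch, yaw] about the fixed x, y, z axes, in that order (R = Rz(yaw) Ry(pitch) Rx(roll)).
In Python, from plant import bot gives the robot as it stands. The module is installed in compiled form; this text tells all that it offers.
- The arm moves only by the tool carry_out, never from a script. Its argument "plan" is a list of rows, each an object of numbers: "tx", "ty", "tz": the shift along the world's x, y, z in mm; "rx", "ry", "rz": the turn, a rotation vector about the world's x, y, z in rad. A call has 1 to 12 rows; each row shifts and turns the commanded pose from where the row before left it; what a row does not reach is not made up. A row lasts 1/10 s, in which the tool goes at most 50 mm and 8.59 degrees, less where a joint would pass 70% of its speed; a pose out of reach is approached as far as the arm can. A call with a gripper value outside its range is refused whole. "gripper" is the closure, from 0 (fully open) to 1 (shut), set as the call begins (left out, the last holds). The fingers move at their own pace and stop on an object; the grip force is fixed at half the most. Time passes only in rows, so rows that do not move let the fingers close. It gives the time, the measured TCP pose, the force, the opening and the grip force at its end, in the units of the state.
- bot.get_obs(): the state, without advancing time (a new reading comes with each control period).
- bot.capture(name): name is "scene" or "side" or "wrist"; returns the picture (420x560x3 uint8, red, green, blue); there is no depth.
- bot.camera_model(name): a dict with "camera_matrix" (3x3 intrinsics, pixels), "dist" ([k1, k2, p1, p2, k3] as OpenCV has them; the pictures are not rectified), "R" (3x3) and "t" (3): a world point X has camera coordinates R X + t. Camera axes: x right, y down, z forward; pixel columns grow to the right and rows downward; lengths in mm; the calibration is good to about 2 mm. A picture is of the moment at which its call begins: read the wrist's pose just before it. camera_model takes no time and is no camera call; for the wrist camera it gives the pose at the moment of the call.
- bot.close_job(): hands the job in; it is judged then, once.
The state is a dict: "time": time; "joint_positions": joint angles; "dq": joint speeds; "tau": joint torques, N m; "tool_pos": TCP position; "tcp_rot": TCP orientation; "contact_force": force on the tool from outside, world axes, zero at the start; "moment": the same for the moment, N m; "grip_width": finger opening in mm; "finger_force": force on a finger pad.
Only numpy, scipy, OpenCV 4.12 (cv2) and the standard library are available. Lean on these libraries where they do the work, as an engineer would, in place of code of your own. Each camera call takes 0.05 s, during which the arm holds its last target. There are 200 camera calls.

## Working session

There is one attempt and no reset: what is moved stays moved. The work goes in short steps, Python scripts to look and compute and a tool call to move; the robot and the scene stay as the last step left them, time stands still between calls to the robot, and variables do not carry over. Pictures are saved under pics/ and viewed, at most 10 in all, crops included, and the job is handed in when it is done.

Besides the shell and the picture viewer there is one more tool, called after "Emit:" in YAML: its name, and indented under it one key for each argument. carry_out: Moves the arm, as the interface text tells. Its arguments: {"type":"object","properties":{"plan":{"type":"array"},"gripper":{"type":"number"}},"required":["plan"]}

```bash
mkdir -p pics; cat > h.py <<'E'
import numpy as np, cv2
from plant import bot
def grab(n,f):
    m=bot.camera_model(n); im=bot.capture(n); cv2.imwrite(f'pics/{f}.png',cv2.cvtColor(im,cv2.COLOR_RGB2BGR)); return im,m
def ray(m,px):
    K=np.array(m['camera_matrix'],float);d=np.array(m['dist'],float)
    u=cv2.undistortPoints(np.array(px,float).reshape(-1,1,2),K,d)[:,0]
    R=np.array(m['R']);t=np.array(m['t'])
    D=np.c_[u,np.ones(len(u))]@R
    return -R.T@t,D
def onz(m,px,z):
    C,D=ray(m,px); return C+D*((z-C[2])/D[:,2])[:,None]
def proj(m,X):
    R=np.array(m['R']);t=np.array(m['t'],float)
    return cv2.projectPoints(np.array(X,float).reshape(-1,1,3),cv2.Rodrigues(R)[0],t,np.array(m['camera_matrix'],float),np.array(m['dist'],float))[0][:,0]
E
python3 - <<'E'
from h import *
a,m=grab('scene','s0');b,m2=grab('side','d0')
cv2.imwrite('pics/both0.png',cv2.imread('pics/s0.png'))
for x in(m,m2): print(-np.array(x['R']).T@np.array(x['t']),np.array(x['R'])[2])
print(bot.get_obs(),bot.grip_point_offset)
E
```

```text
[ -67.95127758  407.52144039 1040.4794228 ] [ 0.46781398 -0.44425991 -0.76405708]
[ 322.29461949 -754.99040515 1133.21675884] [ 0.17757411  0.48088724 -0.85861219]
{'time': 0.1, 'joint_positions': array([-1.38297607e+00,  3.42627347e-01,  1.52492051e+00, -1.14217588e-05,
        1.27541836e+00, -1.46015916e-01]), 'dq': array([ 0.00064718, -0.00225595, -0.00366265,  0.0024208 ,  0.00016499,
       -0.00109071]), 'tau': array([ 1.94572960e-03, -4.32005703e+01, -2.44694549e+01,  7.19447667e-02,
        5.26295300e-02, -3.39239284e-05]), 'tool_pos': array([ 171.96676372, -495.64579034,  226.12815213]), 'tcp_rot': array([-3.14023212e+00, -1.89043386e-04,  3.33839378e-01]), 'contact_force': array([-0.47817741, -0.36554979,  0.04830744]), 'moment': array([-0.03147198, -0.00598844, -0.01796371]), 'finger_force': 0.0, 'grip_width': 92.00584969531211} 18.8
```

View pics/s0.png

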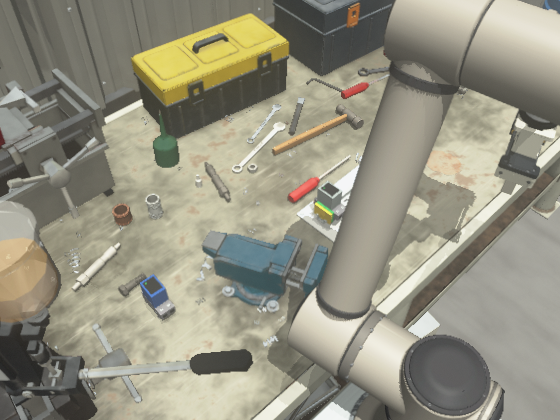

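View pics/d0.png

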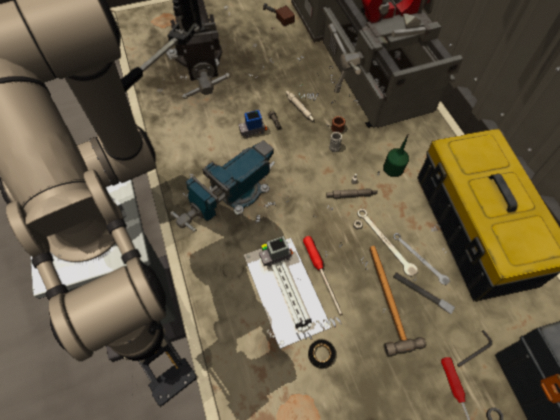

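The scene view shows the module at (155,293) and the bolt at (133,283). The side view shows the module at (252,122), the panel around (290,290) with the fitted module at (275,250), the tape at (322,353) and the screwdriver at (322,270). A blue vise stands between the module and the panel.

```bash
python3 - <<'E'
from h import *
ims={n:(cv2.imread(f'pics/{f}.png'),bot.camera_model(n)) for n,f in(('scene','s0'),('side','d0'))}
roi={'scene':(130,265,185,325),'side':(230,100,275,145)}
P=[]
for n,(im,m) in ims.items():
    hsv=cv2.cvtColor(im,cv2.COLOR_BGR2HSV); mk=cv2.inRange(hsv,(108,120,50),(130,255,255))
    x0,y0,x1,y1=roi[n]; z=np.zeros_like(mk); z[y0:y1,x0:x1]=mk[y0:y1,x0:x1]
    c=max(cv2.findContours(z,0,1)[0],key=cv2.contourArea); M=cv2.moments(c); p=(M['m10']/M['m00'],M['m01']/M['m00'])
    print(n,p,cv2.contourArea(c),onz(m,[p],60)[0]); 
    C,D=ray(m,[p]);P.append((C,D[0]))
A=np.c_[P[0][1],-P[1][1]];s=np.linalg.lstsq(A,P[1][0]-P[0][0],rcond=None)[0]
print('tri',P[0][0]+s[0]*P[0][1],P[1][0]+s[1]*P[1][1])
m=ims['side'][1]
# panel white
im=ims['side'][0];hsv=cv2.cvtColor(im,cv2.COLOR_BGR2HSV);mk=cv2.inRange(hsv,(0,0,150),(180,45,255));z=np.zeros_like(mk);z[235:350,235:345]=mk[235:350,235:345]
z=cv2.morphologyEx(z,cv2.MORPH_CLOSE,np.ones((5,5)))
c=max(cv2.findContours(z,0,1)[0],key=cv2.contourArea);r=cv2.minAreaRect(c);b=cv2.boxPoints(r);print(b);print(onz(m,b,6))
for k,z in(('rail',(283,270,300,324)),): print(onz(m,[z[:2],z[2:]],31))
for n in ims: 
  x0,y0,x1,y1={'scene':(100,240,210,340),'side':(225,230,350,350)}[n]
  f=5 if n=='scene' else 4.8
  ims[n]=cv2.resize(ims[n][0][y0:y1,x0:x1],None,fx=f,fy=f,interpolation=3)[:,:]
h=min(v.shape[0] for v in ims.values())
o=np.hstack([v[:h] for v in ims.values()]);s=800/o.shape[1];print(s);cv2.imwrite('pics/c0.png',cv2.resize(o,None,fx=s,fy=s))
E
```

```text
scene (151.56013745704468, 288.6632302405498) 48.5 [564.28101837 177.93495998  60.        ]
side (251.86728395061726, 118.24382716049382) 54.0 [557.73814747 180.58228509  60.        ]
tri [560.81614502 179.19318118  65.37340001] [557.02117104 177.73326406  63.26817696]
[[238.99832 257.68817]
 [303.4543  231.50293]
 [340.78708 323.399  ]
 [276.3311  349.58423]]
[[ 385.83813534 -239.19287058    6.        ]
 [ 580.58072919 -222.14728074    6.        ]
 [ 576.5639313  -497.37984017    6.        ]
 [ 402.06231727 -504.24495823    6.        ]]
[[ 483.45286317 -322.77107071   31.        ]
 [ 475.38200277 -471.1434972    31.        ]]
0.6956521739130435
```

View pics/c0.png

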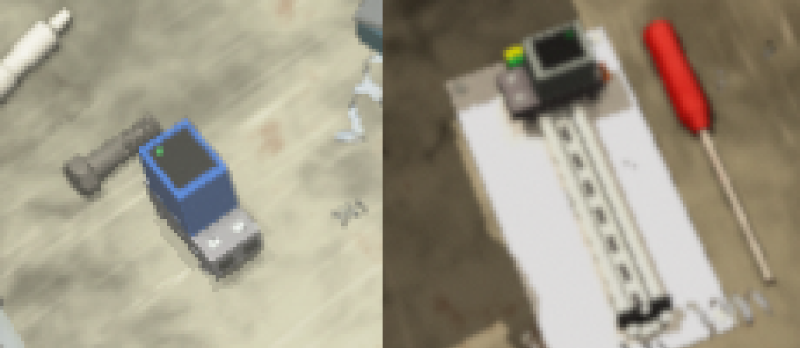

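The crops show the module upright: nose top corners at about (142,150), (188,121), (229,162), (178,193), shoulder towards (240,235). The rail runs from (565,115) to the clamp at (645,308).

```bash
python3 - <<'E'
from h import *
m=bot.camera_model('scene');k=5*.69565
q=np.array([(142,150),(188,121),(229,162),(178,193)])/k+(100,240)
P=onz(m,q,78);print(P,P.mean(0));print([np.linalg.norm(P[i]-P[(i+1)%4]) for i in range(4)])
for i in range(4): d=P[(i+1)%4]-P[i];print(np.degrees(np.arctan2(d[1],d[0])))
q=np.array([(200,238),(262,238),(235,210),(213,276)])/k+(100,240); print('sh',onz(m,q,34))
m=bot.camera_model('side');k=4.8*.69565
f=lambda L:(np.array(L,float)-(382,0))/k+(225,230)
print('rail',onz(m,f([(547,120),(583,105),(618,318),(668,300)]),31))
print('clamp',onz(m,f([(645,308)]),38))
print('panel',onz(m,f([(447,83),(602,28)]),6))
E
```

```text
[[579.41416835 191.04828106  78.        ]
 [577.95206159 158.32098201  78.        ]
 [536.65904314 157.06654229  78.        ]
 [539.41187063 192.2632064   78.        ]] [558.35928593 174.67475294  78.        ]
[np.float64(32.75994290381735), np.float64(41.31206835925454), np.float64(35.30415306670151), np.float64(40.02074295926391)]
-92.55801370123358
-178.25994789529742
85.52784442299263
-1.73961764532815
sh [[531.40487489 190.84301674  34.        ]
 [505.72158812 162.79872437  34.        ]
 [533.11490497 163.35944557  34.        ]
 [504.42656582 200.24164823  34.        ]]
rail [[ 465.8799519  -304.39915843   31.        ]
 [ 497.10139981 -301.71710053   31.        ]
 [ 464.26432061 -470.46669105   31.        ]
 [ 503.93331008 -470.22370778   31.        ]]
clamp [[ 484.65741579 -471.95245563   38.        ]]
panel [[ 402.36699372 -236.05059161    6.        ]
 [ 539.62811235 -230.80236072    6.        ]]
```

Emit:
carry_out:
  plan:
    - {"tx": 10,"ty": 20,"tz": 12,"rz": 0.103}
    - {"tx": 20,"ty": 35,"tz": 12,"rz": 0.103}
    - {"tx": 20,"ty": 35,"tz": 12,"rz": 0.103}
    - {"tx": 20,"ty": 35,"tz": 12,"rz": 0.103}
    - {"tx": 20,"ty": 35,"tz": 12,"rz": 0.103}
    - {"tx": 20,"ty": 35,"tz": 12,"rz": 0.103}
    - {"tx": 20,"ty": 35,"rz": 0.103}
    - {"tx": 20,"ty": 35,"rz": 0.103}
    - {"tx": 20,"ty": 35,"rz": 0.103}
    - {"tx": 20,"ty": 35,"rz": 0.103}
    - {"tx": 20,"ty": 35,"rz": 0.103}
    - {"tx": 20,"ty": 35,"rz": 0.103}

```text
invalid input at $.plan[0]: expected keys tx, ty, tz, rx, ry, rz
```

Emit:
carry_out:
  plan:
    - {"tx": 20,"ty": 35}
    - {"tx": 20,"ty": 35}
    - {"tx": 20,"ty": 35}
    - {"tx": 20,"ty": 35}
    - {"tx": 20,"ty": 35}
    - {"tx": 20,"ty": 35}
    - {"tx": 20,"ty": 35}
    - {"tx": 13,"ty": 22}
    - {}
    - {}

```text
invalid input at $.plan[0]: expected keys tx, ty, tz, rx, ry, rz
```

```bash
python3 - <<'E'
from h import *
o=bot.get_obs();print(o['time'],o['tool_pos'],o['tcp_rot'],o['joint_positions'])
im,m=grab('wrist','w1');np.savez('w1.npz',**{k:np.array(v) for k,v in m.items()})
hsv=cv2.cvtColor(im,cv2.COLOR_RGB2HSV);mk=cv2.inRange(hsv,(108,120,50),(130,255,255))
c=max(cv2.findContours(mk,0,1)[0],key=cv2.contourArea);r=cv2.minAreaRect(c);b=cv2.boxPoints(r)
print(r,b);P=onz(m,b,78);print(P,P.mean(0));print(-np.array(m['R']).T@m['t'])
E
```

```text
0.1 [ 171.96676372 -495.64579034  226.12815213] [-3.14023212e+00 -1.89043386e-04  3.33839378e-01] [-1.38297607e+00  3.42627347e-01  1.52492051e+00 -1.14217588e-05
  1.27541836e+00 -1.46015916e-01]Traceback (most recent call last):
  File "<stdin>", line 5, in <module>
ValueError: max() iterable argument is empty
```

View pics/w1.png

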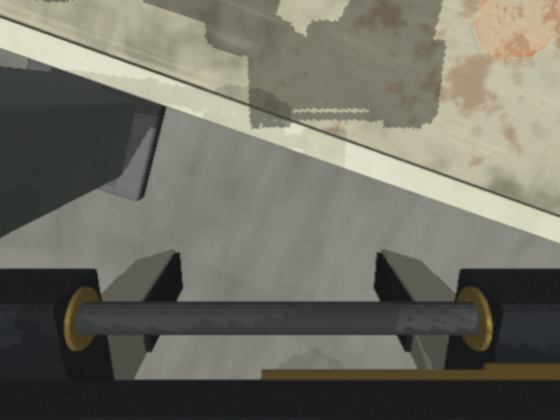

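The wrist view shows the fingers at rows 250–380 and the bench edge, and no module, because both moves were refused. Every row needs all six keys.

Emit:
carry_out:
  plan:
    - {"tx": 10,"ty": 20,"tz": 12,"rx": 0,"ry": 0,"rz": 0.103}
    - {"tx": 20,"ty": 35,"tz": 12,"rx": 0,"ry": 0,"rz": 0.103}
    - {"tx": 20,"ty": 35,"tz": 12,"rx": 0,"ry": 0,"rz": 0.103}
    - {"tx": 20,"ty": 35,"tz": 12,"rx": 0,"ry": 0,"rz": 0.103}
    - {"tx": 20,"ty": 35,"tz": 12,"rx": 0,"ry": 0,"rz": 0.103}
    - {"tx": 20,"ty": 35,"tz": 12,"rx": 0,"ry": 0,"rz": 0.103}
    - {"tx": 20,"ty": 35,"tz": 0,"rx": 0,"ry": 0,"rz": 0.103}
    - {"tx": 20,"ty": 35,"tz": 0,"rx": 0,"ry": 0,"rz": 0.103}
    - {"tx": 20,"ty": 35,"tz": 0,"rx": 0,"ry": 0,"rz": 0.103}
    - {"tx": 20,"ty": 35,"tz": 0,"rx": 0,"ry": 0,"rz": 0.103}
    - {"tx": 20,"ty": 35,"tz": 0,"rx": 0,"ry": 0,"rz": 0.103}
    - {"tx": 20,"ty": 35,"tz": 0,"rx": 0,"ry": 0,"rz": 0.103}

```text
time: 1.35
tool_pos: [402.4, -89.4, 298.7]
tcp_rot: [3.141, 0.0, 1.574]
contact_force: [1.0, -0.3, -0.1]
grip_width: 91.7
finger_force: 0.0
```

Emit:
carry_out:
  plan:
    - {"tx": 20,"ty": 35,"tz": 0,"rx": 0,"ry": 0,"rz": 0}
    - {"tx": 20,"ty": 35,"tz": 0,"rx": 0,"ry": 0,"rz": 0}
    - {"tx": 20,"ty": 35,"tz": 0,"rx": 0,"ry": 0,"rz": 0}
    - {"tx": 20,"ty": 35,"tz": 0,"rx": 0,"ry": 0,"rz": 0}
    - {"tx": 20,"ty": 35,"tz": 0,"rx": 0,"ry": 0,"rz": 0}
    - {"tx": 20,"ty": 35,"tz": 0,"rx": 0,"ry": 0,"rz": 0}
    - {"tx": 20,"ty": 35,"tz": 0,"rx": 0,"ry": 0,"rz": 0}
    - {"tx": 13,"ty": 22,"tz": 0,"rx": 0,"ry": 0,"rz": 0}
    - {"tx": 0,"ty": 0,"tz": 0,"rx": 0,"ry": 0,"rz": 0}
    - {"tx": 0,"ty": 0,"tz": 0,"rx": 0,"ry": 0,"rz": 0}

```text
time: 2.35
tool_pos: [554.7, 176.0, 298.0]
tcp_rot: [-3.14, 0.001, 1.571]
contact_force: [0.2, -0.2, 0.4]
grip_width: 91.9
finger_force: 0.0
```

```bash
python3 - <<'E'
from h import *
o=bot.get_obs();print(o['time'],o['tool_pos'],o['tcp_rot'],o['joint_positions'])
im,m=grab('wrist','w2')
hsv=cv2.cvtColor(im,cv2.COLOR_RGB2HSV);mk=cv2.inRange(hsv,(108,120,50),(130,255,255))
c=max(cv2.findContours(mk,0,1)[0],key=cv2.contourArea);r=cv2.minAreaRect(c);b=cv2.boxPoints(r)
print(r);P=onz(m,b,78);print(P,P.mean(0));print(-np.array(m['R']).T@m['t'])
E
```

```text
2.35 [554.71836398 175.98223012 298.0052826 ] [-3.14019443e+00  7.41059585e-04  1.57075240e+00] [ 1.75810626e-01  4.09747896e-01  1.22618973e+00 -4.85994493e-04
  1.50716134e+00  1.75886339e-01]
((282.75872802734375, 169.96237182617188), (44.2827033996582, 37.31620407104492), 1.7357045412063599)
[[536.00618263 161.06960228  78.        ]
 [537.69291772 200.59973382  78.        ]
 [583.30674453 199.2742997   78.        ]
 [583.02421381 159.66553542  78.        ]] [560.00751467 180.1522928   78.        ]
[555.22728942 255.16314335 455.96787811]
```

View pics/w2.png

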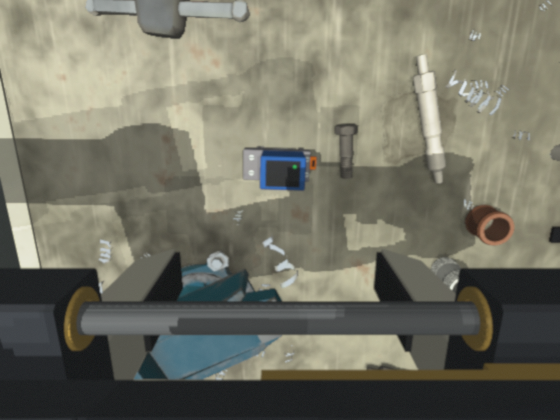

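The wrist view shows the nose at (283,170), about 44 x 37 px and yawed −1.7°. The orange clip is at (313,162), and the bolt at (347,150) is clear of the fingers at grip height. I'll descend over it now.

Emit:
carry_out:
  plan:
    - {"tx": 5,"ty": 3,"tz": -20,"rx": 0,"ry": 0,"rz": -0.03}
    - {"tx": 0,"ty": 0,"tz": -40,"rx": 0,"ry": 0,"rz": 0}
    - {"tx": 0,"ty": 0,"tz": -40,"rx": 0,"ry": 0,"rz": 0}
    - {"tx": 0,"ty": 0,"tz": -40,"rx": 0,"ry": 0,"rz": 0}
    - {"tx": 0,"ty": 0,"tz": -40,"rx": 0,"ry": 0,"rz": 0}
    - {"tx": 0,"ty": 0,"tz": -40,"rx": 0,"ry": 0,"rz": 0}
    - {"tx": 0,"ty": 0,"tz": -20,"rx": 0,"ry": 0,"rz": 0}
    - {"tx": 0,"ty": 0,"tz": -12,"rx": 0,"ry": 0,"rz": 0}
    - {"tx": 0,"ty": 0,"tz": -7,"rx": 0,"ry": 0,"rz": 0}
    - {"tx": 0,"ty": 0,"tz": 0,"rx": 0,"ry": 0,"rz": 0}
    - {"tx": 0,"ty": 0,"tz": 0,"rx": 0,"ry": 0,"rz": 0}

```text
time: 3.5
tool_pos: [560.8, 178.9, 41.0]
tcp_rot: [3.139, -0.0, 1.54]
contact_force: [-0.2, 0.1, -1.2]
grip_width: 91.8
finger_force: 0.0
```

Emit:
carry_out:
  plan:
    - {"tx": 0,"ty": 0,"tz": 0,"rx": 0,"ry": 0,"rz": 0}
    - {"tx": 0,"ty": 0,"tz": 0,"rx": 0,"ry": 0,"rz": 0}
    - {"tx": 0,"ty": 0,"tz": 0,"rx": 0,"ry": 0,"rz": 0}
    - {"tx": 0,"ty": 0,"tz": 0,"rx": 0,"ry": 0,"rz": 0}
    - {"tx": 0,"ty": 0,"tz": 0,"rx": 0,"ry": 0,"rz": 0}
    - {"tx": 0,"ty": 0,"tz": 0,"rx": 0,"ry": 0,"rz": 0}
    - {"tx": 0,"ty": 0,"tz": 0,"rx": 0,"ry": 0,"rz": 0}
    - {"tx": 0,"ty": 0,"tz": 0,"rx": 0,"ry": 0,"rz": 0}
  gripper: 1

```text
time: 4.3
tool_pos: [559.9, 178.9, 39.7]
tcp_rot: [-3.141, 0.0, 1.54]
contact_force: [-0.7, -0.9, 0.9]
grip_width: 47.7
finger_force: 30.0
```

Emit:
carry_out:
  plan:
    - {"tx": 0,"ty": 0,"tz": 15,"rx": 0,"ry": 0,"rz": 0}
    - {"tx": 0,"ty": 0,"tz": 35,"rx": 0,"ry": 0,"rz": 0}
    - {"tx": 0,"ty": 0,"tz": 40,"rx": 0,"ry": 0,"rz": 0}
    - {"tx": 0,"ty": 0,"tz": 40,"rx": 0,"ry": 0,"rz": 0}
    - {"tx": 0,"ty": 0,"tz": 40,"rx": 0,"ry": 0,"rz": 0}
    - {"tx": 0,"ty": 0,"tz": 40,"rx": 0,"ry": 0,"rz": 0}
    - {"tx": 0,"ty": 0,"tz": 40,"rx": 0,"ry": 0,"rz": 0}
    - {"tx": 0,"ty": -20,"tz": 30,"rx": 0,"ry": 0,"rz": 0}
    - {"tx": -5,"ty": -30,"tz": 0,"rx": 0,"ry": 0,"rz": 0}
    - {"tx": -5,"ty": -35,"tz": 0,"rx": 0,"ry": 0,"rz": 0}
    - {"tx": -5,"ty": -35,"tz": 0,"rx": 0,"ry": 0,"rz": 0}
    - {"tx": -5,"ty": -35,"tz": 0,"rx": 0,"ry": 0,"rz": 0}

```text
time: 5.5
tool_pos: [539.4, 22.8, 319.3]
tcp_rot: [-3.141, 0.0, 1.54]
contact_force: [0.7, -0.8, -1.8]
grip_width: 47.7
finger_force: 30.0
```

Emit:
carry_out:
  plan:
    - {"tx": -5,"ty": -35,"tz": 0,"rx": 0,"ry": 0,"rz": 0}
    - {"tx": -5,"ty": -35,"tz": 0,"rx": 0,"ry": 0,"rz": 0}
    - {"tx": -5,"ty": -35,"tz": 0,"rx": 0,"ry": 0,"rz": 0}
    - {"tx": -5,"ty": -35,"tz": 0,"rx": 0,"ry": 0,"rz": 0}
    - {"tx": -5,"ty": -35,"tz": 0,"rx": 0,"ry": 0,"rz": 0}
    - {"tx": -5,"ty": -35,"tz": 0,"rx": 0,"ry": 0,"rz": 0}
    - {"tx": -5,"ty": -35,"tz": 0,"rx": 0,"ry": 0,"rz": 0}
    - {"tx": -5,"ty": -35,"tz": 0,"rx": 0,"ry": 0,"rz": 0}
    - {"tx": -10,"ty": -35,"tz": 0,"rx": 0,"ry": 0,"rz": 0}
    - {"tx": -10,"ty": -35,"tz": 0,"rx": 0,"ry": 0,"rz": 0.015}
    - {"tx": 0,"ty": -30,"tz": 0,"rx": 0,"ry": 0,"rz": 0.015}
    - {"tx": 0,"ty": -15,"tz": 0,"rx": 0,"ry": 0,"rz": 0}

```text
time: 6.7
tool_pos: [479.2, -373.4, 318.8]
tcp_rot: [-3.141, -0.001, 1.568]
contact_force: [0.5, -0.2, -2.3]
grip_width: 48.1
finger_force: 30.0
```

Emit:
carry_out:
  plan:
    - {"tx": 0,"ty": 0,"tz": 0,"rx": 0,"ry": 0,"rz": 0}
    - {"tx": 0,"ty": 0,"tz": 0,"rx": 0,"ry": 0,"rz": 0}

```text
time: 6.9
tool_pos: [480.2, -370.1, 319.3]
tcp_rot: [-3.141, -0.001, 1.57]
contact_force: [-0.4, -0.2, -1.7]
grip_width: 47.7
finger_force: 30.0
```

```bash
python3 - <<'E'
from h import *
o=bot.get_obs();print(o['time'],o['tool_pos'],o['tcp_rot'],o['contact_force'],o['moment'],o['grip_width'])
im,m=grab('wrist','w3');np.savez('w3.npz',**{k:np.array(v) for k,v in m.items()})
print(-np.array(m['R']).T@m['t'])
E
```

```text
6.9 [ 480.20352262 -370.12013706  319.25923116] [-3.14113135e+00 -1.40309465e-03  1.56983359e+00] [-0.39036475 -0.23314373 -1.73776054] [-0.01299743 -0.07964042 -0.00700437] 47.74554670890923
[ 480.64634968 -291.30716663  477.42784356]
```

View pics/w3.png

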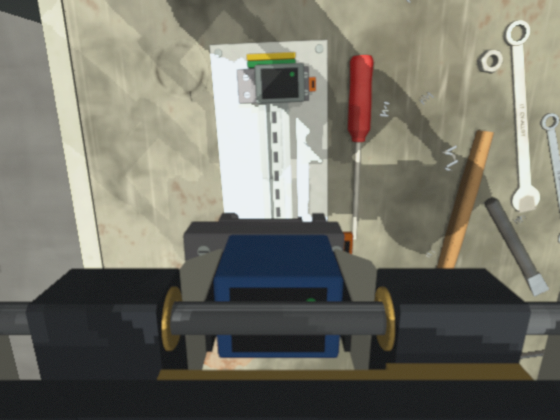

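The wrist view shows the panel's far-y corners at about (210,47) and (327,41), its left edge reaching (224,215), and the fitted nose top at (280,83). The held module sits square in the fingers.

```bash
python3 - <<'E'
from h import *
m=dict(np.load('w3.npz'))
P=onz(m,[(210,47),(327,41),(224,215),(327,150)],6);print(P)
n=onz(m,[(280,84),(258,66),(303,66),(303,101),(258,104)],99);print('nose',n)
print('slots',onz(m,[(275,115),(277,212)],29))
im=cv2.imread('pics/w3.png')
c=im[95:222,205:335];cv2.imwrite('pics/w3c.png',cv2.resize(c,None,fx=4.5,fy=4.5,interpolation=cv2.INTER_CUBIC))
E
```

```text
[[ 400.10522238 -235.66879343    6.        ]
 [ 538.62215242 -229.12885536    6.        ]
 [ 407.72117336 -445.25131649    6.        ]
 [ 543.66963029 -357.49844012    6.        ]]
nose [[ 482.70212246 -280.0096585    99.        ]
 [ 461.42775085 -263.54283077   99.        ]
 [ 504.88295919 -263.54121375   99.        ]
 [ 505.53701608 -295.9813119    99.        ]
 [ 460.8700894  -298.84567399   99.        ]]
slots [[ 477.20571024 -312.80861335   29.        ]
 [ 479.50722627 -433.68221319   29.        ]]
```

View pics/w3c.png

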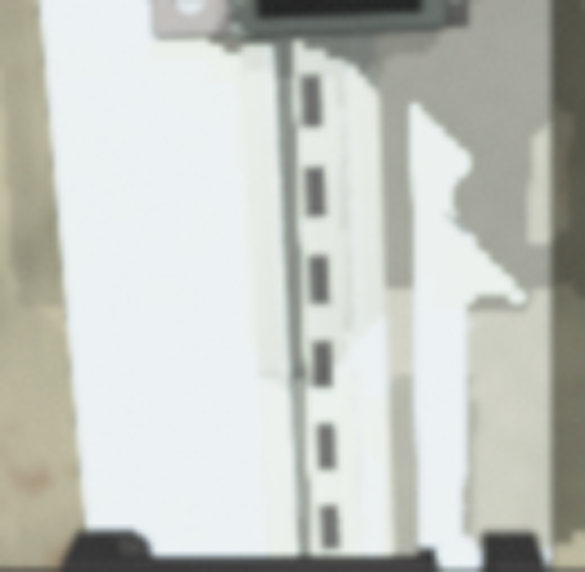

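Rail edges in the crop: left from (241,60) to (266,550), right from (380,100) to (388,540).

```bash
python3 - <<'E'
from h import *
m=dict(np.load('w3.npz'))
f=lambda L:np.array(L,float)/4.5+(205,95)
L=onz(m,f([(241,60),(266,550)]),31);R=onz(m,f([(380,100),(388,540)]),31)
pl=onz(m,f([(42,30),(85,520)]),6);pr=onz(m,f([(552,60),(552,530)]),6)
for e in(L,R,pl,pr): d=e[0]-e[1];print(e.round(1).tolist(),-np.degrees(np.arctan(d[0]/d[1])))
E
```

```text
[[457.9, -305.1, 31.0], [463.0, -440.1, 31.0]] 2.1497000216499464
[[494.3, -315.3, 31.0], [497.7, -437.1, 31.0]] 1.60416490825437
[[402.1, -297.9, 6.0], [407.8, -438.9, 6.0]] 2.336453015755603
[[542.5, -305.9, 6.0], [547.9, -442.1, 6.0]] 2.276838039357094
```

Emit:
carry_out:
  plan:
    - {"tx": 0,"ty": -5,"tz": -20,"rx": 0,"ry": 0,"rz": 0.038}
    - {"tx": 0,"ty": -5,"tz": -35,"rx": 0.0036,"ry": -0.095,"rz": 0}
    - {"tx": 0,"ty": 0,"tz": -35,"rx": 0.0036,"ry": -0.095,"rz": 0}
    - {"tx": -1,"ty": 0,"tz": -35,"rx": 0.0036,"ry": -0.095,"rz": 0}
    - {"tx": 0,"ty": 0,"tz": -35,"rx": 0.0036,"ry": -0.095,"rz": 0}
    - {"tx": 0,"ty": 0,"tz": -35,"rx": 0,"ry": 0,"rz": 0}
    - {"tx": 0,"ty": 0,"tz": -20,"rx": 0,"ry": 0,"rz": 0}
    - {"tx": 0,"ty": 0,"tz": -9,"rx": 0,"ry": 0,"rz": 0}
    - {"tx": 0,"ty": 0,"tz": 0,"rx": 0,"ry": 0,"rz": 0}
    - {"tx": 0,"ty": 0,"tz": 0,"rx": 0,"ry": 0,"rz": 0}
    - {"tx": 0,"ty": 0,"tz": 0,"rx": 0,"ry": 0,"rz": 0}

```text
time: 8.05
tool_pos: [479.9, -381.4, 97.4]
tcp_rot: [2.76, 0.002, 1.609]
contact_force: [-0.0, -1.3, -2.6]
grip_width: 47.4
finger_force: 30.0
```

```bash
python3 - <<'E'
from h import *
from scipy.spatial.transform import Rotation as R
o=bot.get_obs();print(o['time'],o['tool_pos'],o['tcp_rot'],o['contact_force'],o['moment'],o['grip_width'])
print(R.from_euler('xyz',o['tcp_rot']).as_matrix().round(4))
a,m=grab('scene','s4');b,m2=grab('side','d4')
p=proj(m2,[[480,-380,60]])[0].astype(int);print(p)
c=b[max(p[1]-45,0):p[1]+45,p[0]-60:p[0]+60]; cv2.imwrite('pics/d4c.png',cv2.resize(c[:,:,::-1],None,fx=6,fy=6,interpolation=2))
E
```

```text
8.05 [ 479.9195036  -381.44820827   97.43712429] [2.75954052e+00 2.14391796e-03 1.60856779e+00] [-0.0262021  -1.2772908  -2.62717644] [-0.08006297  0.24414865 -0.00822624] 47.371547568491415
[[-0.0378  0.9272  0.3726]
 [ 0.9993  0.0358  0.0121]
 [-0.0021  0.3728 -0.9279]]
[289 285]
```

View pics/d4c.png

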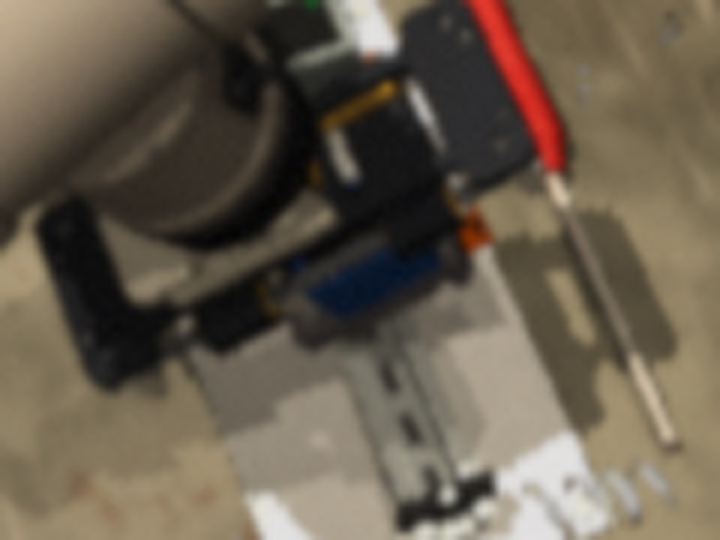

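The side crop shows the tilted blue module poised over the rail, orange clip raised at (475,230) and the clamp clear at (445,500). I'll feel downward for the flange top.

Emit:
carry_out:
  plan:
    - {"tx": 0,"ty": 0,"tz": -6,"rx": 0,"ry": 0,"rz": 0}
    - {"tx": 0,"ty": 0,"tz": -5,"rx": 0,"ry": 0,"rz": 0}
    - {"tx": 0,"ty": 0,"tz": -2,"rx": 0,"ry": 0,"rz": 0}
    - {"tx": 0,"ty": 0,"tz": 0,"rx": 0,"ry": 0,"rz": 0}
    - {"tx": 0,"ty": 0,"tz": 0,"rx": 0,"ry": 0,"rz": 0}

```text
time: 8.65
tool_pos: [478.9, -380.9, 82.8]
tcp_rot: [2.761, -0.001, 1.608]
contact_force: [-2.1, 1.3, 2.0]
grip_width: 48.0
finger_force: 30.0
```

Emit:
carry_out:
  plan:
    - {"tx": 0,"ty": 0,"tz": -1,"rx": 0,"ry": 0,"rz": 0}
    - {"tx": 0,"ty": 0,"tz": 0,"rx": 0,"ry": 0,"rz": 0}
    - {"tx": 0,"ty": 0,"tz": 0,"rx": 0,"ry": 0,"rz": 0}

```text
time: 8.95
tool_pos: [479.0, -381.0, 82.6]
tcp_rot: [2.761, -0.0, 1.608]
contact_force: [-5.0, 2.4, 9.3]
grip_width: 47.8
finger_force: 30.0
```

Emit:
carry_out:
  plan:
    - {"tx": 0,"ty": 0,"tz": -1,"rx": 0,"ry": 0,"rz": 0}
    - {"tx": 0,"ty": 0,"tz": 0,"rx": 0,"ry": 0,"rz": 0}
    - {"tx": 0,"ty": 0,"tz": 0,"rx": 0,"ry": 0,"rz": 0}

```text
time: 9.25
tool_pos: [479.0, -381.1, 82.5]
tcp_rot: [2.76, 0.001, 1.608]
contact_force: [-7.6, 4.9, 15.5]
grip_width: 48.1
finger_force: 30.0
```

Contact is at TCP z ≈ 82.8, with about 7 N per commanded mm, so the flange top is at about 34.4. Next I raise, back off towards the robot and go down to hooking height.

Emit:
carry_out:
  plan:
    - {"tx": 0,"ty": 0,"tz": 4,"rx": 0,"ry": 0,"rz": 0}
    - {"tx": -6,"ty": 0,"tz": 2,"rx": 0,"ry": 0,"rz": 0}
    - {"tx": -8,"ty": 0,"tz": 0,"rx": 0,"ry": 0,"rz": 0}
    - {"tx": -5,"ty": 0,"tz": 0,"rx": 0,"ry": 0,"rz": 0}
    - {"tx": -2,"ty": 0,"tz": -4,"rx": 0,"ry": 0,"rz": 0}
    - {"tx": 0,"ty": 0,"tz": -5,"rx": 0,"ry": 0,"rz": 0}
    - {"tx": 0,"ty": 0,"tz": -5,"rx": 0,"ry": 0,"rz": 0}
    - {"tx": 0,"ty": 0,"tz": 0,"rx": 0,"ry": 0,"rz": 0}
    - {"tx": 0,"ty": 0,"tz": 0,"rx": 0,"ry": 0,"rz": 0}
    - {"tx": 0,"ty": 0,"tz": 0,"rx": 0,"ry": 0,"rz": 0}

```text
time: 10.25
tool_pos: [458.2, -381.1, 72.8]
tcp_rot: [2.761, -0.0, 1.608]
contact_force: [-0.3, 0.2, -1.9]
grip_width: 48.0
finger_force: 30.0
```

Emit:
carry_out:
  plan:
    - {"tx": 3,"ty": 0,"tz": 0,"rx": 0,"ry": 0,"rz": 0}
    - {"tx": 3,"ty": 0,"tz": 0,"rx": 0,"ry": 0,"rz": 0}
    - {"tx": 1,"ty": 0,"tz": 0,"rx": 0,"ry": 0,"rz": 0}
    - {"tx": 0,"ty": 0,"tz": 0,"rx": 0,"ry": 0,"rz": 0}
    - {"tx": 0,"ty": 0,"tz": 0,"rx": 0,"ry": 0,"rz": 0}

```text
time: 10.75
tool_pos: [465.1, -380.9, 72.7]
tcp_rot: [2.761, -0.0, 1.608]
contact_force: [0.4, -0.7, -2.3]
grip_width: 47.8
finger_force: 30.0
```

Emit:
carry_out:
  plan:
    - {"tx": 1,"ty": 0,"tz": 0,"rx": 0,"ry": 0,"rz": 0}
    - {"tx": 1,"ty": 0,"tz": 0,"rx": 0,"ry": 0,"rz": 0}
    - {"tx": 0,"ty": 0,"tz": 0,"rx": 0,"ry": 0,"rz": 0}
    - {"tx": 0,"ty": 0,"tz": 0,"rx": 0,"ry": 0,"rz": 0}

```text
time: 11.15
tool_pos: [467.1, -381.0, 72.7]
tcp_rot: [2.761, -0.0, 1.608]
contact_force: [-0.0, -0.3, -2.7]
grip_width: 48.3
finger_force: 30.0
```

Emit:
carry_out:
  plan:
    - {"tx": 1,"ty": 0,"tz": 0,"rx": 0,"ry": 0,"rz": 0}
    - {"tx": 1,"ty": 0,"tz": 0,"rx": 0,"ry": 0,"rz": 0}
    - {"tx": 0,"ty": 0,"tz": 0,"rx": 0,"ry": 0,"rz": 0}
    - {"tx": 0,"ty": 0,"tz": 0,"rx": 0,"ry": 0,"rz": 0}

```text
time: 11.55
tool_pos: [469.0, -381.0, 72.7]
tcp_rot: [2.761, -0.0, 1.608]
contact_force: [-1.5, -0.0, -1.8]
grip_width: 47.8
finger_force: 30.0
```

Emit:
carry_out:
  plan:
    - {"tx": 1,"ty": 0,"tz": 0,"rx": 0,"ry": 0,"rz": 0}
    - {"tx": 0,"ty": 0,"tz": 0,"rx": 0,"ry": 0,"rz": 0}
    - {"tx": 0,"ty": 0,"tz": 0,"rx": 0,"ry": 0,"rz": 0}

```text
time: 11.85
tool_pos: [470.0, -381.0, 72.7]
tcp_rot: [2.761, -0.0, 1.608]
contact_force: [0.2, -1.2, -2.1]
grip_width: 47.6
finger_force: 30.0
```

Emit:
carry_out:
  plan:
    - {"tx": 1,"ty": 0,"tz": 0,"rx": 0,"ry": 0,"rz": 0}
    - {"tx": 0,"ty": 0,"tz": 0,"rx": 0,"ry": 0,"rz": 0}
    - {"tx": 0,"ty": 0,"tz": 0,"rx": 0,"ry": 0,"rz": 0}

```text
time: 12.15
tool_pos: [471.1, -381.0, 72.7]
tcp_rot: [2.761, -0.0, 1.608]
contact_force: [0.5, 0.0, -1.9]
grip_width: 47.7
finger_force: 30.0
```

Emit:
carry_out:
  plan:
    - {"tx": 1,"ty": 0,"tz": 0,"rx": 0,"ry": 0,"rz": 0}
    - {"tx": 0.5,"ty": 0,"tz": 0,"rx": 0,"ry": 0,"rz": 0}
    - {"tx": 0,"ty": 0,"tz": 0,"rx": 0,"ry": 0,"rz": 0}
    - {"tx": 0,"ty": 0,"tz": 0,"rx": 0,"ry": 0,"rz": 0}

```text
time: 12.55
tool_pos: [472.3, -381.0, 72.6]
tcp_rot: [2.762, -0.0, 1.608]
contact_force: [-2.8, -0.2, -1.6]
grip_width: 48.1
finger_force: 30.0
```

Emit:
carry_out:
  plan:
    - {"tx": 1,"ty": 0,"tz": 0,"rx": 0,"ry": 0,"rz": 0}
    - {"tx": 0,"ty": 0,"tz": 0,"rx": 0,"ry": 0,"rz": 0}
    - {"tx": 0,"ty": 0,"tz": 0,"rx": 0,"ry": 0,"rz": 0}

```text
time: 12.85
tool_pos: [472.6, -380.9, 72.3]
tcp_rot: [2.763, -0.001, 1.608]
contact_force: [-7.2, -0.9, -1.6]
grip_width: 47.8
finger_force: 30.0
```

Emit:
carry_out:
  plan:
    - {"tx": 1,"ty": 0,"tz": 0,"rx": 0,"ry": 0,"rz": 0}
    - {"tx": 0,"ty": 0,"tz": 0,"rx": 0,"ry": 0,"rz": 0}
    - {"tx": 0,"ty": 0,"tz": 0,"rx": 0,"ry": 0,"rz": 0}

```text
time: 13.15
tool_pos: [472.9, -380.9, 72.1]
tcp_rot: [2.764, -0.001, 1.609]
contact_force: [-10.5, -0.5, -0.1]
grip_width: 47.8
finger_force: 30.0
```

Emit:
carry_out:
  plan:
    - {"tx": -2,"ty": 0,"tz": 0,"rx": 0,"ry": 0,"rz": 0}
    - {"tx": 0,"ty": 0,"tz": 1,"rx": 0,"ry": 0,"rz": 0}
    - {"tx": 0,"ty": 0,"tz": 1,"rx": 0,"ry": 0,"rz": 0}
    - {"tx": 0,"ty": 0,"tz": 0,"rx": 0,"ry": 0,"rz": 0}
    - {"tx": 0,"ty": 0,"tz": 0,"rx": 0,"ry": 0,"rz": 0}

```text
time: 13.65
tool_pos: [472.0, -380.6, 74.0]
tcp_rot: [2.763, -0.001, 1.608]
contact_force: [-4.0, -1.5, -9.6]
grip_width: 47.9
finger_force: 30.0
```

Emit:
carry_out:
  plan:
    - {"tx": 0,"ty": 0,"tz": 1,"rx": 0,"ry": 0,"rz": 0}
    - {"tx": 0,"ty": 0,"tz": 0,"rx": 0,"ry": 0,"rz": 0}
    - {"tx": 0,"ty": 0,"tz": 0,"rx": 0,"ry": 0,"rz": 0}

```text
time: 13.95
tool_pos: [472.0, -380.5, 74.2]
tcp_rot: [2.763, -0.002, 1.608]
contact_force: [-0.3, -3.0, -24.5]
grip_width: 47.7
finger_force: 30.0
```

The lip is hooked: lifting is blocked at TCP z ≈ 74, which puts the flange top at 34.5 and the rail centre at x ≈ 477. I'll relieve the load, then tilt down with the lip as pivot.

Emit:
carry_out:
  plan:
    - {"tx": -1,"ty": 0,"tz": -2.8,"rx": 0,"ry": 0,"rz": 0}
    - {"tx": 0,"ty": 0,"tz": 0,"rx": 0,"ry": 0,"rz": 0}
    - {"tx": 0,"ty": 0,"tz": 0,"rx": 0,"ry": 0,"rz": 0}

```text
time: 14.25
tool_pos: [471.8, -381.0, 73.9]
tcp_rot: [2.76, 0.0, 1.608]
contact_force: [-3.2, 0.3, -6.8]
grip_width: 47.5
finger_force: 30.0
```

Emit:
carry_out:
  plan:
    - {"tx": 1.9,"ty": 0,"tz": -0.8,"rx": -0.0019,"ry": 0.05,"rz": 0}
    - {"tx": 1.9,"ty": 0.2,"tz": -0.9,"rx": -0.0019,"ry": 0.05,"rz": 0}
    - {"tx": 0,"ty": 0,"tz": 0,"rx": 0,"ry": 0,"rz": 0}
    - {"tx": 0,"ty": 0,"tz": 0,"rx": 0,"ry": 0,"rz": 0}

```text
time: 14.65
tool_pos: [475.9, -381.4, 72.8]
tcp_rot: [2.86, 0.002, 1.609]
contact_force: [-5.2, -0.1, -2.0]
grip_width: 47.9
finger_force: 30.0
```

Emit:
carry_out:
  plan:
    - {"tx": -0.7,"ty": 0,"tz": -1.2,"rx": 0,"ry": 0,"rz": 0}
    - {"tx": 0,"ty": 0,"tz": 0,"rx": 0,"ry": 0,"rz": 0}
    - {"tx": 0,"ty": 0,"tz": 0,"rx": 0,"ry": 0,"rz": 0}
    - {"tx": 0,"ty": 0,"tz": 0,"rx": 0,"ry": 0,"rz": 0}

```text
time: 15.05
tool_pos: [475.2, -381.2, 70.7]
tcp_rot: [2.86, 0.001, 1.608]
contact_force: [0.0, -0.6, -2.1]
grip_width: 47.7
finger_force: 30.0
```

Emit:
carry_out:
  plan:
    - {"tx": 1.9,"ty": 0,"tz": -0.8,"rx": -0.0019,"ry": 0.05,"rz": 0}
    - {"tx": 1.9,"ty": 0.2,"tz": -0.8,"rx": -0.0019,"ry": 0.05,"rz": 0}
    - {"tx": 0,"ty": 0,"tz": 0,"rx": 0,"ry": 0,"rz": 0}
    - {"tx": 0,"ty": 0,"tz": 0,"rx": 0,"ry": 0,"rz": 0}
    - {"tx": 0,"ty": 0,"tz": 0,"rx": 0,"ry": 0,"rz": 0}

```text
time: 15.55
tool_pos: [479.2, -381.0, 69.0]
tcp_rot: [2.958, 0.001, 1.607]
contact_force: [3.3, -1.0, 0.7]
grip_width: 48.0
finger_force: 30.0
```

Emit:
carry_out:
  plan:
    - {"tx": 0.9,"ty": 0.1,"tz": -0.6,"rx": -0.001,"ry": 0.025,"rz": 0}
    - {"tx": 0,"ty": 0,"tz": 0,"rx": 0,"ry": 0,"rz": 0}
    - {"tx": 0,"ty": 0,"tz": 0,"rx": 0,"ry": 0,"rz": 0}

```text
time: 15.85
tool_pos: [480.2, -381.0, 69.0]
tcp_rot: [2.983, 0.002, 1.607]
contact_force: [2.7, 2.1, 5.4]
grip_width: 48.0
finger_force: 30.0
```

```bash
python3 - <<'E'
from h import *
o=bot.get_obs();print(o['time'],o['tool_pos'],o['tcp_rot'],o['contact_force'],o['moment'])
E
```

```text
15.85 [ 480.21191766 -381.0398165    69.0225071 ] [2.98311871e+00 1.50278371e-03 1.60735526e+00] [2.70702324 2.06521592 5.3963933 ] [ 0.14414354 -0.94479376  0.04531754]
```

Emit:
carry_out:
  plan:
    - {"tx": 0.7,"ty": 0,"tz": -0.8,"rx": -0.001,"ry": 0.025,"rz": 0}
    - {"tx": 0.6,"ty": 0,"tz": -0.6,"rx": -0.001,"ry": 0.02,"rz": 0}
    - {"tx": 0,"ty": 0,"tz": 0,"rx": 0,"ry": 0,"rz": 0}
    - {"tx": 0,"ty": 0,"tz": 0,"rx": 0,"ry": 0,"rz": 0}

```text
time: 16.25
tool_pos: [482.1, -381.3, 68.1]
tcp_rot: [3.027, 0.003, 1.607]
contact_force: [4.4, 0.5, 7.3]
grip_width: 47.9
finger_force: 30.0
```

```bash
python3 - <<'E'
from h import *
o=bot.get_obs();print(o['contact_force'],o['moment'])
E
```

```text
[4.44314228 0.53446933 7.31041595] [ 0.16563209 -1.13472889  0.04657998]
```

Emit:
carry_out:
  plan:
    - {"tx": 0.5,"ty": 0,"tz": -1.0,"rx": -0.001,"ry": 0.025,"rz": 0}
    - {"tx": 0.5,"ty": 0,"tz": -1.0,"rx": -0.001,"ry": 0.025,"rz": 0}
    - {"tx": 0,"ty": 0,"tz": 0,"rx": 0,"ry": 0,"rz": 0}
    - {"tx": 0,"ty": 0,"tz": 0,"rx": 0,"ry": 0,"rz": 0}

```text
time: 16.65
tool_pos: [483.5, -381.5, 65.5]
tcp_rot: [3.076, 0.003, 1.607]
contact_force: [6.2, -0.4, 1.5]
grip_width: 48.0
finger_force: 30.0
```

Emit:
carry_out:
  plan:
    - {"tx": 0.6,"ty": 0,"tz": -0.8,"rx": -0.001,"ry": 0.025,"rz": 0}
    - {"tx": 0,"ty": 0,"tz": 0,"rx": 0,"ry": 0,"rz": 0}
    - {"tx": 0,"ty": 0,"tz": 0,"rx": 0,"ry": 0,"rz": 0}

```text
time: 16.95
tool_pos: [483.6, -381.4, 64.7]
tcp_rot: [3.102, 0.003, 1.608]
contact_force: [6.5, -1.1, 3.1]
grip_width: 48.1
finger_force: 30.0
```

```bash
python3 - <<'E'
from h import *
o=bot.get_obs();print(o['contact_force'],o['moment'],o['tcp_rot'])
E
```

```text
[ 6.48184626 -1.12240759  3.1097635 ] [-0.16961906 -1.02332479  0.0205869 ] [3.10220281e+00 2.90084781e-03 1.60780103e+00]
```

Emit:
carry_out:
  plan:
    - {"tx": 1.2,"ty": 0,"tz": 0,"rx": -0.001,"ry": 0.02,"rz": 0}
    - {"tx": 0.4,"ty": 0,"tz": -0.5,"rx": -0.001,"ry": 0.02,"rz": 0}
    - {"tx": 0,"ty": 0,"tz": 0,"rx": 0,"ry": 0,"rz": 0}
    - {"tx": 0,"ty": 0,"tz": 0,"rx": 0,"ry": 0,"rz": 0}

```text
time: 17.35
tool_pos: [484.6, -381.2, 64.0]
tcp_rot: [-3.139, 0.003, 1.608]
contact_force: [3.5, -0.3, 4.7]
grip_width: 47.7
finger_force: 30.0
```

```bash
python3 - <<'E'
from h import *
o=bot.get_obs();print(o['contact_force'],o['moment'],o['tcp_rot'])
a,m=grab('scene','s5');b,m2=grab('side','d5')
p=proj(m2,[[485,-380,60]])[0].astype(int)
c=b[p[1]-35:p[1]+35,p[0]-45:p[0]+45]; q=proj(m,[[485,-380,60]])[0].astype(int);d=a[q[1]-35:q[1]+35,q[0]-45:q[0]+45]
cv2.imwrite('pics/c5.png',cv2.resize(np.hstack([c,d])[:,:,::-1],None,fx=4.4,fy=4.4,interpolation=2))
E
```

```text
[ 3.53674827 -0.25977934  4.71999471] [-0.17869046 -0.95679954  0.01213078] [-3.13856615e+00  2.65978926e-03  1.60804198e+00]
```

View pics/c5.png

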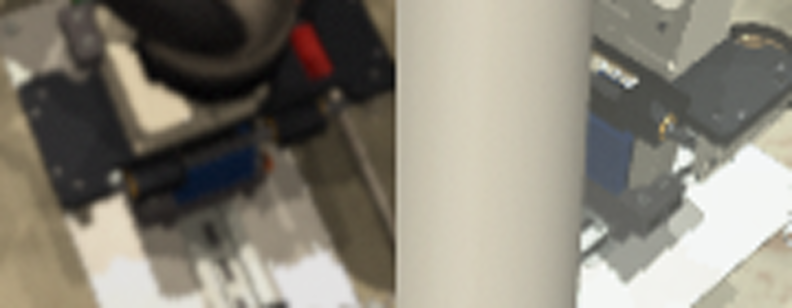

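The views are partly hidden by the arm, but the module looks level. I'll press a little further to make sure of the snap, then check it by lifting.

Emit:
carry_out:
  plan:
    - {"tx": 0.5,"ty": 0,"tz": -0.7,"rx": -0.001,"ry": 0.02,"rz": 0}
    - {"tx": 0,"ty": 0,"tz": 0,"rx": 0,"ry": 0,"rz": 0}
    - {"tx": 0,"ty": 0,"tz": 0,"rx": 0,"ry": 0,"rz": 0}

```text
time: 17.75
tool_pos: [485.2, -381.2, 64.1]
tcp_rot: [-3.119, 0.003, 1.608]
contact_force: [2.4, 1.4, 9.7]
grip_width: 47.6
finger_force: 30.0
```

```bash
python3 - <<'E'
from h import *
o=bot.get_obs();print(o['contact_force'],o['moment'],o['tcp_rot'])
E
```

```text
[2.42498192 1.38001486 9.69029818] [ 0.07906738 -0.81011502  0.04400698] [-3.11904514  0.00331892  1.60798002]
```

Emit:
carry_out:
  plan:
    - {"tx": -0.3,"ty": 0,"tz": 1.5,"rx": 0.001,"ry": -0.02,"rz": 0}
    - {"tx": 0,"ty": 0,"tz": 0.5,"rx": 0,"ry": 0,"rz": 0}
    - {"tx": 0,"ty": 0,"tz": 0,"rx": 0,"ry": 0,"rz": 0}
    - {"tx": 0,"ty": 0,"tz": 0,"rx": 0,"ry": 0,"rz": 0}

```text
time: 18.15
tool_pos: [484.5, -380.9, 64.1]
tcp_rot: [-3.138, 0.002, 1.607]
contact_force: [5.9, -2.4, -1.1]
grip_width: 47.8
finger_force: 30.0
```

Emit:
carry_out:
  plan:
    - {"tx": 0,"ty": 0,"tz": 0.6,"rx": 0.001,"ry": -0.02,"rz": 0}
    - {"tx": 0,"ty": 0,"tz": 0,"rx": 0,"ry": 0,"rz": 0}
    - {"tx": 0,"ty": 0,"tz": 0,"rx": 0,"ry": 0,"rz": 0}

```text
time: 18.45
tool_pos: [483.9, -380.5, 64.4]
tcp_rot: [3.126, 0.0, 1.607]
contact_force: [4.6, -1.5, -3.8]
grip_width: 47.6
finger_force: 30.0
```

```bash
python3 - <<'E'
from h import *
o=bot.get_obs();print(o['contact_force'],o['moment'],o['tcp_rot'])
E
```

```text
[ 4.59571692 -1.48675309 -3.83444009] [-0.36979777 -1.10901334  0.00262698] [3.12586532e+00 9.97617485e-05 1.60718839e+00]
```

Emit:
carry_out:
  plan:
    - {"tx": 0,"ty": 0,"tz": 1.8,"rx": 0,"ry": 0,"rz": 0}
    - {"tx": 0,"ty": 0,"tz": 0,"rx": 0,"ry": 0,"rz": 0}
    - {"tx": 0,"ty": 0,"tz": 0,"rx": 0,"ry": 0,"rz": 0}

```text
time: 18.75
tool_pos: [483.8, -380.3, 65.0]
tcp_rot: [3.127, -0.001, 1.607]
contact_force: [8.1, -3.3, -10.5]
grip_width: 47.9
finger_force: 30.0
```

Lifting with about 10 N doesn't free it, so the clip has snapped. I'll seat it with a light press, relax and release.

Emit:
carry_out:
  plan:
    - {"tx": 0.8,"ty": 0,"tz": -3,"rx": -0.001,"ry": 0.02,"rz": 0}
    - {"tx": 0.3,"ty": 0,"tz": -1.5,"rx": 0,"ry": 0.01,"rz": 0}
    - {"tx": 0,"ty": 0,"tz": 0,"rx": 0,"ry": 0,"rz": 0}
    - {"tx": 0,"ty": 0,"tz": 0,"rx": 0,"ry": 0,"rz": 0}

```text
time: 19.15
tool_pos: [485.0, -380.5, 64.0]
tcp_rot: [-3.127, 0.001, 1.608]
contact_force: [-0.0, 1.9, 11.6]
grip_width: 48.4
finger_force: 30.0
```

Emit:
carry_out:
  plan:
    - {"tx": 0,"ty": 0,"tz": 1.2,"rx": 0,"ry": -0.01,"rz": 0}
    - {"tx": 0,"ty": 0,"tz": 0,"rx": 0,"ry": 0,"rz": 0}
    - {"tx": 0,"ty": 0,"tz": 0,"rx": 0,"ry": 0,"rz": 0}

```text
time: 19.45
tool_pos: [484.7, -380.4, 63.9]
tcp_rot: [-3.136, 0.001, 1.608]
contact_force: [0.5, 0.4, 6.2]
grip_width: 47.7
finger_force: 30.0
```

```bash
python3 - <<'E'
from h import *
o=bot.get_obs();print(o['contact_force'],o['moment'],o['tcp_rot'],o['tool_pos'])
E
```

```text
[0.47419472 0.41018632 6.23905823] [ 0.1370967  -0.39624612  0.05293217] [-3.13633420e+00  5.92479251e-04  1.60750791e+00] [ 484.68800619 -380.44036781   63.93814683]
```

Next I relax to near zero load, open, and retreat straight up.

Emit:
carry_out:
  plan:
    - {"tx": 0,"ty": 0,"tz": 1,"rx": 0,"ry": 0,"rz": 0}
    - {"tx": 0,"ty": 0,"tz": 0,"rx": 0,"ry": 0,"rz": 0}
    - {"tx": 0,"ty": 0,"tz": 0,"rx": 0,"ry": 0,"rz": 0}

```text
time: 19.75
tool_pos: [484.7, -380.3, 64.1]
tcp_rot: [-3.136, 0.0, 1.608]
contact_force: [1.4, -0.1, 0.1]
grip_width: 47.6
finger_force: 30.0
```

Emit:
carry_out:
  plan:
    - {"tx": 0,"ty": 0,"tz": 0,"rx": 0,"ry": 0,"rz": 0}
    - {"tx": 0,"ty": 0,"tz": 0,"rx": 0,"ry": 0,"rz": 0}
    - {"tx": 0,"ty": 0,"tz": 0,"rx": 0,"ry": 0,"rz": 0}
    - {"tx": 0,"ty": 0,"tz": 0,"rx": 0,"ry": 0,"rz": 0}
    - {"tx": 0,"ty": 0,"tz": 0,"rx": 0,"ry": 0,"rz": 0}
    - {"tx": 0,"ty": 0,"tz": 0,"rx": 0,"ry": 0,"rz": 0}
    - {"tx": 0,"ty": 0,"tz": 0,"rx": 0,"ry": 0,"rz": 0}
    - {"tx": 0,"ty": 0,"tz": 0,"rx": 0,"ry": 0,"rz": 0}
  gripper: 0

```text
time: 20.55
tool_pos: [485.1, -380.5, 64.6]
tcp_rot: [-3.137, 0.001, 1.608]
contact_force: [-0.7, -0.4, 0.1]
grip_width: 91.6
finger_force: 0.0
```

Emit:
carry_out:
  plan:
    - {"tx": 0,"ty": 0,"tz": 10,"rx": 0,"ry": 0,"rz": 0}
    - {"tx": 0,"ty": 0,"tz": 25,"rx": 0,"ry": 0,"rz": 0}
    - {"tx": 0,"ty": 0,"tz": 35,"rx": 0,"ry": 0,"rz": 0}
    - {"tx": 0,"ty": -10,"tz": 35,"rx": 0,"ry": 0,"rz": 0}
    - {"tx": 0,"ty": -20,"tz": 35,"rx": 0,"ry": 0,"rz": 0}
    - {"tx": 0,"ty": -30,"tz": 35,"rx": 0,"ry": 0,"rz": 0}
    - {"tx": 0,"ty": -30,"tz": 35,"rx": 0,"ry": 0,"rz": 0}
    - {"tx": 0,"ty": -30,"tz": 30,"rx": 0,"ry": 0,"rz": 0}
    - {"tx": 0,"ty": 0,"tz": 0,"rx": 0,"ry": 0,"rz": 0}
    - {"tx": 0,"ty": 0,"tz": 0,"rx": 0,"ry": 0,"rz": 0}

```text
time: 21.55
tool_pos: [484.9, -500.8, 304.8]
tcp_rot: [-3.137, 0.001, 1.607]
contact_force: [0.6, 1.0, -1.0]
grip_width: 91.9
finger_force: 0.0
```

```bash
python3 - <<'E'
from h import *
o=bot.get_obs();print(o['time'],o['tool_pos'],o['contact_force'],o['grip_width'])
im,m=grab('wrist','w6')
hsv=cv2.cvtColor(im,cv2.COLOR_RGB2HSV);mk=cv2.inRange(hsv,(108,120,50),(130,255,255))
c=max(cv2.findContours(mk,0,1)[0],key=cv2.contourArea);r=cv2.minAreaRect(c);b=cv2.boxPoints(r)
P=onz(m,b,102.5);print(r,P,P.mean(0))
x,y=map(int,r[0]);x0,y0=max(x-110,0),max(y-80,0)
cv2.imwrite('pics/w6c.png',cv2.resize(im[y0:y0+160,x0:x0+220,::-1],None,fx=3.6,fy=3.6,interpolation=2))
E
```

```text
21.55 [ 484.89996915 -500.80197554  304.82320941] [ 0.60754298  1.03731328 -0.95048966] 91.85882264326803
((283.0, 50.5), (43.0, 50.0), 90.0) [[ 461.69657913 -365.98647492  102.5       ]
 [ 506.37066711 -364.3535438   102.5       ]
 [ 508.59007059 -400.3758319   102.5       ]
 [ 462.46114059 -402.08111169  102.5       ]] [ 484.77961435 -383.19924058  102.5       ]
```

View pics/w6c.png

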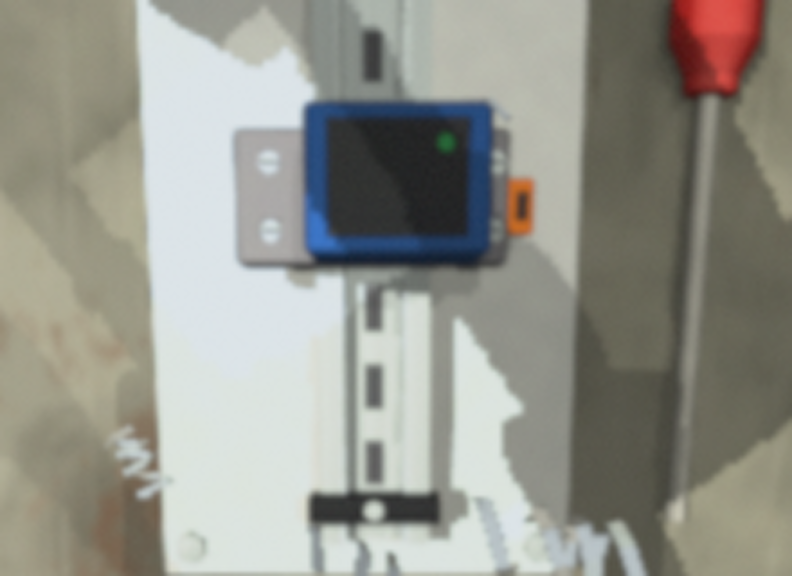

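The picture shows the module on the rail at crop (398,180), square and clear of the clamp at (374,508), with the screwdriver where it was. Its nose is at x ≈ 485, the fitted value; an unsnapped foot would shift it by about 10 mm.

```bash
python3 -c "
from plant import bot
print(bot.close_job())"
```

```text
the job is handed in; nothing more can be done
None
```

The relay module is hooked and snapped onto the rail between the fitted module and the end clamp, sitting flush and released; peak measured contact force was about 25 N, and the job was handed in at about 22 s.

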